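# Nest the steel dressing pots on the clinic tray

### The job

Put the dressing set away on the steel instrument tray, one piece at a time: stand the squat pot flat inside the tray's ring, then stand the medium cup in it, then the tall beaker in the cup, and last put the lid on the beaker with its plug down in the mouth. Set each piece down and let go of it before fetching the next, without dropping any, and leave the oximeter, the thermometer and the swab box where they lie.

Things in the scene. Friction and masses are not known exactly. Their poses are not given: they have to be found in the camera images.
- squat_pot: Wide low open steel pot, straight-sided, 66 mm outside diameter, 34 mm high, wall 3 mm (inside 60 mm), floor 4 mm thick, about 110 g. Stands upright, mouth up, on the desk. Origin: centre of its underside; z up along its axis.
- medium_cup: Middle-sized open steel cup, straight-sided, 48 mm outside diameter, 54 mm high, wall 3 mm (inside 42 mm), floor 4 mm thick, about 90 g. Stands upright, mouth up, on the desk. Origin: centre of its underside; z up along its axis.
- tall_beaker: Narrow tall open steel beaker, straight-sided, 34 mm outside diameter, 76 mm high, wall 3 mm (inside 28 mm), floor 4 mm thick, about 80 g. Stands upright, mouth up, on the desk. Origin: centre of its underside; z up along its axis. Standing in the cup, which stands in the pot, on the tray, its rim is 88 mm above the desk.
- lid: Small round lid, right way up on the desk: below, a steel plug 20 mm in diameter, 6 mm deep; over it a steel disc 42 mm in diameter (6 to 10 mm above the underside); on top a black knob to grip, 14 mm in diameter (10 to 30 mm above the underside). About 40 g. Origin: centre of the plug's underside; z up. On the beaker the disc rests on the rim and this origin is 70 mm above the beaker's.
- tray: Fixed steel tray on the left or right of the desk, floor 4 mm thick, rim 12 mm high. On its floor a round dark steel ring, 88 mm inside, 96 mm outside diameter, top 10 mm above the desk. Origin: the ring's centre at desk height. The tray reaches 80 mm to -x, 140 mm to +x and 75 mm to either side in y of it. Forceps are fixed flat across its +x end, 100 to 120 mm from the ring's centre.
- book: Open record book on a yellow cover, fixed on the desk, 200 (its x) x 150 mm, 11 mm thick, on the other side of the desk from the tray. Origin: centre of its underside. Not part of the job.
- oximeter: Bystander: finger pulse oximeter, red above and black below, loose, 58 (its x) x 32 x 30 mm, lying among the pieces of the set. Origin: centre of its underside.
- thermometer: Bystander: white infrared thermometer, loose, lying on its side beyond the pieces, 45 mm by 173 mm (its y, from 85 mm to -y to 88 mm to +y of the origin) by 38 mm high. Origin: on the underside.
- swab_box: Bystander: plain cardboard box, loose, 60 (its x) x 90 x 45 mm, beyond the pieces. Origin: centre of its underside.

How it is judged:
By the outcome, as a careful person would: the job done as asked, in the order asked, and still so for the second after the job is handed in, with the robot touching nothing.
It also fails if it takes over 90 s, if anything falls off the work surface, if the arm or the gripper's body presses on something with over 40 N, if the wrist force passes 120 N, or if a joint passes its speed limit or range.

### The arm

A 6-joint arm with a two-finger parallel gripper is mounted at the origin on the work surface. World frame = base frame: x ahead of the robot, y to its left, z up, the work surface at z = 0. Lengths are in m, angles in rad, forces in N, time in s.
With the tool pointing down it reaches from about 0.325 to 1 m from the base axis. Payload 5.1 kg.
Tool frame: the origin (TCP) lies between the finger pads; the fingertips stand 22 mm ahead of it and the grasp point (between the pads) lies 3 mm ahead of it; z points along the fingers, y is the line along which they close (so a half turn about z gives the same grasp; the last joint's range is limited). The gripper opens to 85 mm and grips with 20 to 120 N. Pads are 22 mm wide; open, the fingers measure 114 mm over their backs; the gripper's body (76 mm by 85 mm) begins 54 mm behind the grasp point. The pads swing forward as they close: fully open they stand 13 mm farther back than shut.
Start: joints at [1.06, 0.124, 1.65, -0, 1.367, -0.083], TCP at [0.27, 0.591, 0.253] pointing down, gripper open.
Joint ranges: [-2.61, 2.61], [-1.02, 2.33], [0.03, 2.71], [-1.35, 4.49], [0.32, 2.68], [-2.91, 2.91]. Speed limits (rad/s): [2.57, 2.57, 3.14, 3.14, 3.14, 3.14].

### API

Orientations are given as a unit quaternion [w, x, y, z].
In Python, from plant import robot, vision, finder gives the robot as it stands.
- The arm moves only by the tool carry_out, never from a script. Its argument "plan" is a list of rows, each an object of numbers: "dx", "dy", "dz": the shift along the world's x, y, z normalised to -1 to 1, where 1 is 1000 mm; "ax", "ay", "az": the turn, a rotation vector about the world's x, y, z normalised to -1 to 1, where 1 is 2 rad; "claw": the closure, from 0 (fully open) to 1 (shut). In form: [{"dx": .., "dy": .., "dz": .., "ax": .., "ay": .., "az": .., "claw": ..}, ...]. A call has 1 to 8 rows; each row shifts and turns the commanded pose from where the row before left it; what a row does not reach is not made up. A row lasts 1/12 s, in which the tool goes at most 41.7 mm and 7.16 degrees, less where a joint would pass 70% of its speed; a pose out of reach is approached as far as the arm can. A call with a number of a shift or a turn outside -1 to 1 is refused whole. A call with a gripper value outside its range is refused whole. The fingers move at their own pace and stop on an object; "newtons" is the grip in N (left out, the last holds). Time passes only in rows, so rows that do not move let the fingers close. It gives the time, the measured TCP pose, the force, the opening and the grip force at its end, in the units of the state.
- robot.sense(): the state, without advancing time (a new reading comes with each control period).
- vision.snapshot(name): name is "scene" or "top"; returns a dict with "image" (420x560x3 uint8, red, green, blue), "vfov" (degrees; the focal length in pixels is half the picture's height over the tangent of half this angle, whatever the lens; pixels are square), "cx", "cy" (the principal point, pixels), "R" (3x3) and "t" (3): a world point X has camera coordinates R X + t. Camera axes: x right, y down, z forward; pixel columns grow to the right and rows downward; lengths in m; the calibration is good to about 2 mm. A picture is of the moment at which its call begins. There is no depth.
- robot.finish_job(): hands the job in; it is judged then, once.
Trained networks look in a picture, given as the dict that the camera call returned (one of the last four; its "shot" number tells which), for a name from the list of things; names that differ only in an ending like _2 or _b are one class to them, and where a whole thing is asked for, a point or a joint stands for the part that bears it (a point fixed in the world has none). Each returns a list of dicts, best first, with "conf" (0 to 1); they miss things now and then, are a little off and sometimes report something else, mostly with a low value. They report only what shows in the picture. A call takes as long as a camera call.
- finder.spot_in(name, picture): "bbox" ([left, top, right, bottom] in pixels, round what is visible of it).
- finder.masks_of(name, picture): "pixels" (420x560 bool, what is visible of it) and "bbox" ([left, top, right, bottom] in pixels, round what is visible of it).
The state is a dict: "time_s": time; "joints": joint angles; "qd": joint speeds; "joint_efforts": joint torques, N m; "tcp_pos": TCP position; "eef_rot": TCP orientation; "contact_force": force on the tool from outside, world axes, zero at the start; "wrist_torque": the same for the moment, N m; "width": finger opening in m; "grip_force": force on a finger pad.
Only numpy, scipy, OpenCV 4.12 (cv2) and the standard library are available. Lean on these libraries where they do the work, as an engineer would, in place of code of your own. Each camera call takes 0.05 s, during which the arm holds its last target. There are 200 camera calls.

## Working session

There is one attempt and no reset: what is moved stays moved. The work goes in short steps, Python scripts to look and compute and a tool call to move; the robot and the scene stay as the last step left them, time stands still between calls to the robot, and variables do not carry over. Pictures are saved under pics/ and viewed, at most 14 in all, crops included, and the job is handed in when it is done.

Besides the shell and the picture viewer there is one more tool, called after "Emit:" as name(argument=value, ...) on one line, values as JSON. carry_out: Moves the arm, as the interface text tells. Scaled input: -1 to 1 covers 1000 mm each way for a shift and 2 rad each way for a turn. Its arguments: {"type":"object","properties":{"plan":{"type":"array","items":{"type":"object","properties":{"dx":{"type":"number"},"dy":{"type":"number"},"dz":{"type":"number"},"ax":{"type":"number"},"ay":{"type":"number"},"az":{"type":"number"},"claw":{"type":"number"}}}},"newtons":{"type":"number"}},"required":["plan"]}

```bash
mkdir -p pics; ls; cat > h.py <<'E'
import numpy as np, cv2
from plant import robot, vision, finder
def ray(p,u,v):
    f=p["image"].shape[0]/2/np.tan(np.radians(p["vfov"])/2)
    R=np.array(p["R"]);t=np.array(p["t"])
    return -R.T@t, R.T@np.array([(u-p["cx"])/f,(v-p["cy"])/f,1])
def onz(p,u,v,z):
    c,d=ray(p,u,v); return c+d*(z-c[2])/d[2]
def proj(p,X):
    f=p["image"].shape[0]/2/np.tan(np.radians(p["vfov"])/2)
    X=np.atleast_2d(X)@np.array(p["R"]).T+np.array(p["t"])
    return np.c_[p["cx"]+f*X[:,0]/X[:,2],p["cy"]+f*X[:,1]/X[:,2]]
def save(p,n): cv2.imwrite("pics/"+n,p["image"][:,:,::-1])
E
python3 - <<'E'
from h import *
for n in ["top","scene"]:
    p=vision.snapshot(n); save(p,n+"0.png")
    print(n,p["vfov"],p["cx"],p["cy"],np.round(-np.array(p["R"]).T@p["t"],3),np.round(p["R"],3).tolist())
    for o in "squat_pot medium_cup tall_beaker lid tray book oximeter thermometer swab_box".split():
        for m in finder.masks_of(o,p)[:2]:
            ys,xs=np.nonzero(m["pixels"]); 
            print(o,round(m["conf"],2),np.round(m["bbox"],1),len(xs),np.round(onz(p,xs.mean(),ys.mean(),0.0),3) if len(xs) else '')
print(robot.sense())
E
```

```text
pics
top 57.496566997800926 286.13032520913924 213.41057382212384 [ 0.494 -0.017  0.832] [[0.022, -1.0, -0.016], [-0.988, -0.019, -0.152], [0.152, 0.02, -0.988]]
squat_pot 0.56 [319.8 208.1 351.7 243.4] 789 [ 0.6   -0.106  0.   ]
medium_cup 0.65 [229.3 209.3 258.6 231.5] 504 [0.608 0.098 0.   ]
tall_beaker 0.75 [222.9 272.  244.6 291.6] 300 [0.476 0.113 0.   ]
lid 0.66 [316.  267.  336.4 285.3] 315 [ 0.492 -0.091  0.   ]
tray 0.68 [385.2 210.9 480.2 329.3] 7614 [ 0.507 -0.31   0.   ]
book 0.56 [103.7 205.7 180.9 300.4] 6428 [0.531 0.311 0.   ]
oximeter 0.65 [278.4 234.7 297.4 259.8] 422 [ 0.547 -0.006  0.   ]
thermometer 0.7 [323.1 141.5 365.7 172.2] 1379 [ 0.759 -0.124  0.   ]
thermometer 0.63 [184.3 132.3 267.8 167.8] 1364 [0.761 0.154 0.   ]
swab_box 0.56 [322.  140.6 364.9 170.6] 1365 [ 0.759 -0.125  0.   ]
swab_box 0.25 [279.  235.3 295.8 261.2] 353 [ 0.548 -0.005  0.   ]
scene 46.109539903692216 281.18339438338495 198.58398455023632 [1.242 0.773 0.685] [[-0.781, 0.624, 0.011], [0.331, 0.429, -0.841], [-0.529, -0.653, -0.541]]
squat_pot 0.74 [249.9 182.3 273.7 199.1] 506 [ 0.582
[... 858 characters left out ...]
  ]
{'time_s': 1.0, 'joints': array([ 1.06039698e+00,  1.23815040e-01,  1.65028151e+00, -8.01302283e-06,
        1.36749368e+00, -8.25835001e-02]), 'qd': array([ 0.00199114, -0.00038769, -0.00120648, -0.00019221,  0.00074612,
        0.00079902]), 'joint_efforts': array([-4.38295065e-04, -4.23599410e+01, -3.65765476e+01, -1.39064628e-04,
        5.86888418e-04, -1.13886816e-05]), 'tcp_pos': array([0.26969245, 0.59140797, 0.25332342]), 'eef_rot': array([4.10694342e-06, 2.12279577e-01, 9.77208975e-01, 1.28295303e-08]), 'contact_force': array([-0.4893909 ,  0.14448693, -0.21522288]), 'wrist_torque': array([ 0.03406891, -0.03029842,  0.01075886]), 'grip_force': 0.0, 'width': 0.08588220521534418}
```

```bash
cat >> h.py <<'E'
from scipy.optimize import least_squares
DIM=dict(squat_pot=[(33,0,34)],medium_cup=[(24,0,54)],tall_beaker=[(17,0,76)],lid=[(10,0,6),(21,6,10),(7,10,30)])
def cyl(o,x,y,z=0,tilt=None):
    a=np.linspace(0,2*np.pi,73);P=[]
    for r,z0,z1 in DIM[o]:
        for h in (z0,z1): P.append(np.c_[x+r/1e3*np.cos(a),y+r/1e3*np.sin(a),0*a+z+h/1e3])
    return np.vstack(P)
def bb(p,o,x,y,z=0):
    q=proj(p,cyl(o,x,y,z)); return np.r_[q.min(0),q.max(0)]
def fit(o,obs,x0,z=0):
    f=lambda v:np.concatenate([bb(p,o,v[0],v[1],z)-b for p,b in obs])
    s=least_squares(f,x0,loss="soft_l1"); return s.x, f(s.x)
E
python3 - <<'E'
from h import *
P=[vision.snapshot(n) for n in ("top","scene")]
for p,n in zip(P,("top","scene")):
    im=p["image"][:,:,::-1]
    c=im[120:340,90:490] if n=="top" else im[120:320,180:480]
    cv2.imwrite("pics/c_%s.png"%n,cv2.resize(c,None,fx=2 if n=="top" else 2.6,fy=2 if n=="top" else 2.6,interpolation=cv2.INTER_CUBIC))
for o in DIM:
    obs=[]
    for p in P:
        m=finder.masks_of(o,p)[0]; ys,xs=np.nonzero(m["pixels"])
        obs.append((p,np.array([xs.min(),ys.min(),xs.max()+1,ys.max()+1.])))
        b=finder.spot_in(o,p)[0]; obs.append((p,np.array(b["bbox"])))
    print(o,*[(np.round(x,4),np.round(r,1)) for x,r in (fit(o,obs,[.5,0]),)])
    print("   top only",np.round(fit(o,obs[:2],[.5,0])[0],4),"scene only",np.round(fit(o,obs[2:],[.5,0])[0],4))
E
```

```text
squat_pot (array([ 0.5969, -0.103 ]), array([-1.2, -0.6, -0.6, -0. , -2.8,  0.8,  1.1,  0.7, -1. , -1.1, -1.3,
       -1.5,  0.1, -3.8, -0.4,  1.4]))
   top only [ 0.5975 -0.1048] scene only [ 0.5994 -0.097 ]
medium_cup (array([0.6009, 0.092 ]), array([ 0. ,  0.4, -0.1,  0.2, -2.3, -1.3, -1.9,  4.8, -1.8, -1.6,  0.1,
       -1.5, -2. , -1.4, -0.2,  1.1]))
   top only [0.6017 0.0898] scene only [0.6022 0.0968]
tall_beaker (array([0.4747, 0.1055]), array([-1. ,  0.5,  0.3,  0.2, -2.9, -1.7,  0.5, -0.8, -1.3, -0.9, -0.3,
       -0.8,  0.4, -2.3,  1.6, -1.1]))
   top only [0.4739 0.1043] scene only [0.4785 0.109 ]Traceback (most recent call last):
  File "<stdin>", line 12, in <module>
IndexError: list index out of range
```

View pics/c_top.png

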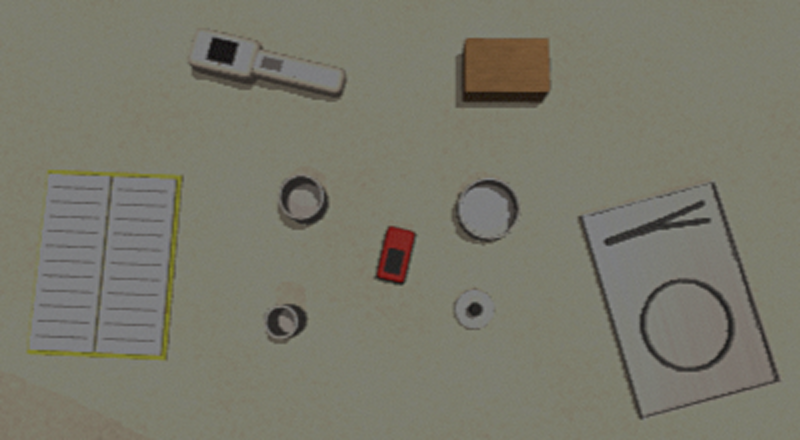

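View pics/c_scene.png

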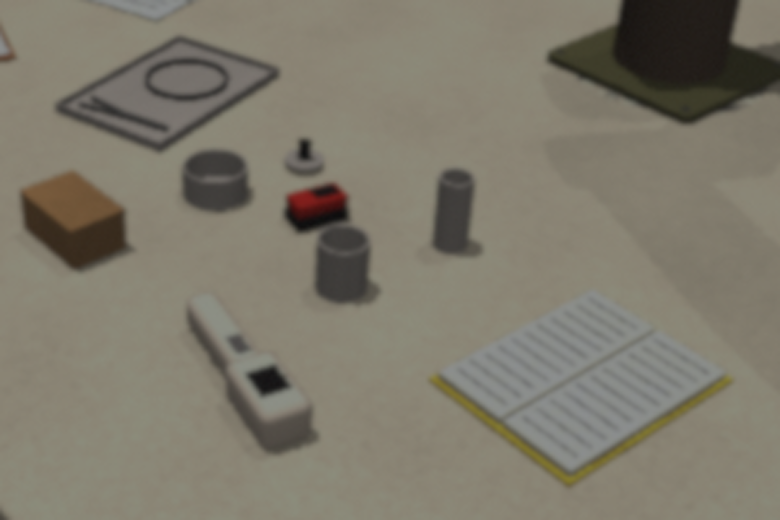

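```bash
cat >> h.py <<'E'
from scipy.optimize import differential_evolution, minimize
def circ(x,y,r,z):
    a=np.linspace(0,2*np.pi,90,endpoint=False); return np.c_[x+r*np.cos(a),y+r*np.sin(a),0*a+z]
def samp(img,q): return cv2.remap(img,q[:,:1].astype(np.float32),q[:,1:].astype(np.float32),cv2.INTER_LINEAR)[:,0]
def gray(p): return cv2.GaussianBlur(cv2.cvtColor(p["image"],cv2.COLOR_RGB2GRAY),(0,0),.8).astype(np.float32)
def search(score,x0,w=.012,n=49):
    g=np.linspace(-w,w,n); S=np.array([[score(x0[0]+a,x0[1]+b) for b in g] for a in g])
    i,j=np.unravel_index(S.argmax(),S.shape); return np.round([x0[0]+g[i],x0[1]+g[j]],4),round(float(S.max()),2),round(float(np.median(S)),2)
def edge(p,r,z,sgn=0):  # radial step across the circle (outside minus inside)
    G=gray(p)
    def s(x,y):
        d=samp(G,proj(p,circ(x,y,r+.0015,z)))-samp(G,proj(p,circ(x,y,r-.0015,z)))
        return np.mean(np.abs(d)) if sgn==0 else sgn*np.mean(d)
    return s
def dark(p,r,z):
    G=gray(p); return lambda x,y:-np.mean(samp(G,proj(p,circ(x,y,r,z))))
E
python3 - <<'E'
from h import *
P=[vision.snapshot(n) for n in ("top","scene")]
r0=onz(P[0],90+687/2,120+325/2,.01)[:2]
print("ring",r0,[search(dark(p,.046,.010),r0,.02,61) for p in P])
for o,x0,r,h in (("pot",(.597,-.104),.033,.034),("cup",(.601,.092),.024,.054),("beaker",(.475,.106),.017,.076),("lid",onz(P[0],90+474/2,120+310/2,.015)[:2],.021,.010)):
    print(o,np.round(x0,4),[(search(edge(p,r,h),x0),search(edge(p,r,h,-1 if o=="lid" else 1),x0), search(dark(p,r-.0045,h-.004),x0) if o!="lid" else search(dark(p,.004,.030),x0)) for p in P])
# overlay check
p=P[0]
E
```

```text
ring [ 0.48008201 -0.31332605] [(array([ 0.4814, -0.312 ]), -59.6, -112.79), (array([ 0.4854, -0.3053]), -74.86, -98.26)]
pot [ 0.597 -0.104] [((array([ 0.5945, -0.099 ]), 24.0, 10.36), (array([ 0.5945, -0.099 ]), 24.0, 0.57), (array([ 0.594, -0.098]), -79.88, -106.98)), ((array([ 0.6015, -0.095 ]), 12.67, 6.08), (array([ 0.604, -0.092]), 9.96, 5.37), (array([ 0.605, -0.092]), -66.46, -89.46))]
cup [0.601 0.092] [((array([0.5985, 0.089 ]), 26.02, 13.88), (array([0.5985, 0.089 ]), 25.22, 2.16), (array([0.598 , 0.0905]), -63.04, -94.44)), ((array([0.609 , 0.1025]), 11.25, 6.57), (array([0.611, 0.104]), 10.27, 2.28), (array([0.612, 0.104]), -65.83, -78.45))]
beaker [0.475 0.106] [((array([0.4775, 0.098 ]), 28.89, 11.06), (array([0.4775, 0.098 ]), 28.55, 3.44), (array([0.477, 0.098]), -60.26, -94.34)), ((array([0.483, 0.112]), 13.01, 5.11), (array([0.4845, 0.1135]), 11.86, 4.76), (array([0.487, 0.116]), -68.99, -90.69))]
lid [ 0.4907 -0.0893] [((array([ 0.4792, -0.0968]), 8.28, 4.5), (array([ 0.4937, -0.0913]), 3.51, -2.1), (array([ 0.4922, -0.0878]), -40.57, -103.21)), ((array([ 0.5017, -0.0773]), 9.42, 5.56), (array([ 0.4787, -0.0773]), -1.61, -4.27), (array([ 0.5022, -0.0773]), -48.15, -113.92))]
```

```bash
python3 - <<'E'
from h import *
E=dict(squat_pot=(.5945,-.099),medium_cup=(.5985,.089),tall_beaker=(.4775,.098),lid=(.4935,-.0895))
T=[]
for n in ("top","scene"):
    p=vision.snapshot(n); im=cv2.resize(p["image"][:,:,::-1],None,fx=4,fy=4,interpolation=cv2.INTER_CUBIC)
    for o,(x,y) in E.items():
        for r,z0,z1 in DIM[o]:
            for z,c in ((z0,(0,255,0)),(z1,(0,0,255))):
                cv2.polylines(im,[(4*proj(p,circ(x,y,r/1e3,z/1e3))+1.5).astype(int)],True,c,1)
        u,v=4*proj(p,[x,y,.03])[0]; t=im[int(v)-95:int(v)+95,int(u)-95:int(u)+95]; T.append(t)
im=np.vstack([np.hstack(T[:4]),np.hstack(T[4:])]);cv2.imwrite("pics/ov.png",im)
E
```

```text
(no output)
```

View pics/ov.png

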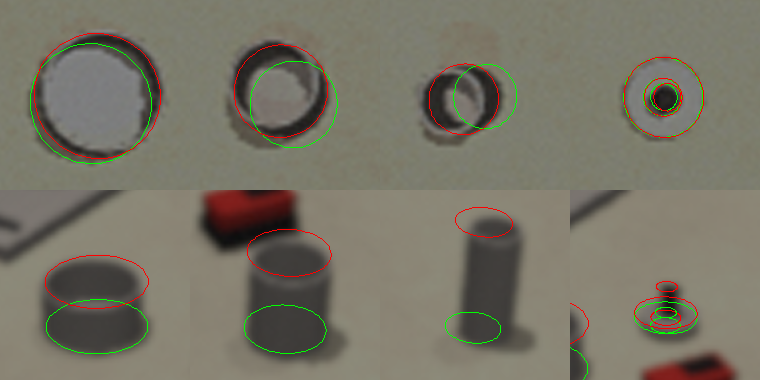

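```bash
python3 - <<'E'
from h import *
E=dict(squat_pot=(.5945,-.099),medium_cup=(.5985,.089),tall_beaker=(.4775,.098))
T=[]
for n in ("top","scene"):
    p=vision.snapshot(n); np.save("p_%s.npy"%n,p,allow_pickle=True)
    for o,(x,y) in E.items():
        u,v=np.round(proj(p,[x,y,.03])[0]).astype(int); print(n,o,u-22,v-22)
        t=cv2.resize(p["image"][v-22:v+22,u-22:u+22,::-1],None,fx=6,fy=6,interpolation=cv2.INTER_NEAREST); T.append(cv2.convertScaleAbs(t,alpha=1.5))
cv2.imwrite("pics/z.png",np.vstack([np.hstack(T[:3]),np.hstack(T[3:])]))
E
```

```text
top squat_pot 311 203
top medium_cup 222 200
top tall_beaker 215 257
scene squat_pot 242 162
scene medium_cup 289 196
scene tall_beaker 329 180
```

View pics/z.png

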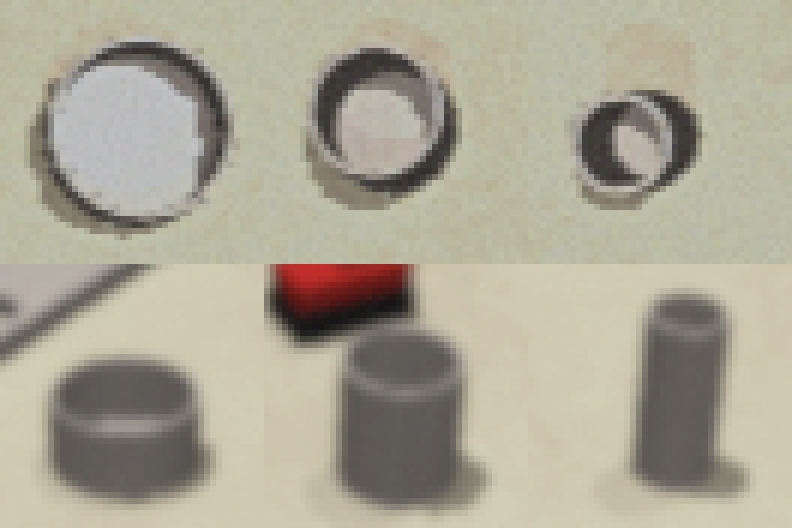

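```bash
python3 - <<'E'
from h import *
P=[np.load("p_%s.npy"%n,allow_pickle=True).item() for n in ("top","scene")]
def band(p,r,z):
    G=cv2.cvtColor(p["image"],cv2.COLOR_RGB2GRAY).astype(np.float32)
    def s(x,y):
        a,b,c=[samp(G,proj(p,circ(x,y,q,z))) for q in (r-.0015,r+.002,r-.005)]
        return np.mean(np.clip(a-.5*(b+c),-40,40))
    return s
tr=[]
for o,uv,r,h in (("pot",(333.5,224.2),.033,.034),("cup",(240.2,218.5),.024,.054),("beaker",(230.4,280.4),.017,.076)):
    x0=onz(P[0],*uv,h)[:2]; print(o,np.round(x0,4),[search(band(p,r,h),x0,.009,37) for p in P])
E
```

```text
pot [ 0.5963 -0.1007] [(array([ 0.5983, -0.1032]), 20.93, -0.31), (array([ 0.5968, -0.1017]), 3.96, 0.66)]
cup [0.6018 0.093 ] [(array([0.6038, 0.094 ]), 26.56, -0.92), (array([0.6033, 0.0955]), 5.53, 0.64)]
beaker [0.4765 0.1042] [(array([0.4765, 0.1052]), 30.67, -0.95), (array([0.4755, 0.1062]), 3.78, 0.38)]
```

Emit:
carry_out(newtons=30, plan=[{"dx":0.0164,"dy":-0.0347,"dz":-0.0065,"claw":0},{"dx":0.0164,"dy":-0.0347,"dz":-0.0065,"claw":0},{"dx":0.0164,"dy":-0.0347,"dz":-0.0065,"claw":0},{"dx":0.0164,"dy":-0.0347,"dz":-0.0065,"claw":0},{"dx":0.0164,"dy":-0.0347,"dz":-0.0065,"claw":0},{"dx":0.0164,"dy":-0.0347,"dz":-0.0065,"claw":0},{"dx":0.0164,"dy":-0.0347,"dz":-0.0065,"claw":0},{"dx":0.0164,"dy":-0.0347,"dz":-0.0065,"claw":0}])

```text
$.plan[0]: bad value
```

Emit:
carry_out(plan=[{"dx":0.0164,"dy":-0.0347,"dz":-0.0065,"claw":0},{"dx":0.0164,"dy":-0.0347,"dz":-0.0065,"claw":0},{"dx":0.0164,"dy":-0.0347,"dz":-0.0065,"claw":0},{"dx":0.0164,"dy":-0.0347,"dz":-0.0065,"claw":0},{"dx":0.0164,"dy":-0.0347,"dz":-0.0065,"claw":0},{"dx":0.0164,"dy":-0.0347,"dz":-0.0065,"claw":0},{"dx":0.0164,"dy":-0.0347,"dz":-0.0065,"claw":0},{"dx":0.0164,"dy":-0.0347,"dz":-0.0065,"claw":0}])

```text
$.plan[0]: bad value
```

Emit:
carry_out(plan=[{"dx":0.0164,"dy":-0.0347,"dz":-0.0065,"claw":0},{"dx":0.0164,"dy":-0.0347,"dz":-0.0065,"claw":0},{"dx":0.0164,"dy":-0.0347,"dz":-0.0065,"claw":0},{"dx":0.0164,"dy":-0.0347,"dz":-0.0065,"claw":0},{"claw":0},{"claw":0}])

```text
$.plan[0]: bad value
```

Emit:
carry_out(newtons=30, plan=[{"dx":0.0164,"dy":-0.0347,"dz":-0.0065,"ax":0,"ay":0,"az":0,"claw":0},{"dx":0.0164,"dy":-0.0347,"dz":-0.0065,"ax":0,"ay":0,"az":0,"claw":0},{"dx":0.0164,"dy":-0.0347,"dz":-0.0065,"ax":0,"ay":0,"az":0,"claw":0},{"dx":0.0164,"dy":-0.0347,"dz":-0.0065,"ax":0,"ay":0,"az":0,"claw":0},{"dx":0.0164,"dy":-0.0347,"dz":-0.0065,"ax":0,"ay":0,"az":0,"claw":0},{"dx":0.0164,"dy":-0.0347,"dz":-0.0065,"ax":0,"ay":0,"az":0,"claw":0},{"dx":0.0164,"dy":-0.0347,"dz":-0.0065,"ax":0,"ay":0,"az":0,"claw":0},{"dx":0.0164,"dy":-0.0347,"dz":-0.0065,"ax":0,"ay":0,"az":0,"claw":0}])

```text
time_s: 2.87
tcp_pos: [0.4013, 0.3121, 0.2013]
eef_rot: [0.0, 0.212, 0.977, 0.0]
contact_force: [0.0, -0.1, 0.3]
width: 0.0853
grip_force: 0.0
```

Emit:
carry_out(plan=[{"dx":0.0164,"dy":-0.0347,"dz":-0.0065,"ax":0,"ay":0,"az":0,"claw":0},{"dx":0.0164,"dy":-0.0347,"dz":-0.0065,"ax":0,"ay":0,"az":0,"claw":0},{"dx":0.0164,"dy":-0.0347,"dz":-0.0065,"ax":0,"ay":0,"az":0,"claw":0},{"dx":0.0164,"dy":-0.0347,"dz":-0.0065,"ax":0,"ay":0,"az":0,"claw":0},{"dx":0.0164,"dy":-0.0347,"dz":-0.0065,"ax":0,"ay":0,"az":0,"claw":0},{"dx":0.0164,"dy":-0.0347,"dz":-0.0065,"ax":0,"ay":0,"az":0,"claw":0},{"dx":0.0164,"dy":-0.0347,"dz":-0.0065,"ax":0,"ay":0,"az":0,"claw":0},{"dx":0.0164,"dy":-0.0347,"dz":-0.0065,"ax":0,"ay":0,"az":0,"claw":0}])

```text
time_s: 3.53
tcp_pos: [0.5327, 0.0343, 0.1494]
eef_rot: [0.0, 0.212, 0.977, 0.0]
contact_force: [0.7, 0.2, -0.3]
width: 0.0853
grip_force: 0.0
```

Emit:
carry_out(plan=[{"dx":0.0164,"dy":-0.0347,"dz":-0.0065,"ax":0,"ay":0,"az":0,"claw":0},{"dx":0.0164,"dy":-0.0347,"dz":-0.0065,"ax":0,"ay":0,"az":0,"claw":0},{"dx":0.0164,"dy":-0.0347,"dz":-0.0065,"ax":0,"ay":0,"az":0,"claw":0},{"dx":0.0164,"dy":-0.0347,"dz":-0.0065,"ax":0,"ay":0,"az":0,"claw":0},{"dx":0,"dy":0,"dz":0,"ax":0,"ay":0,"az":0,"claw":0},{"dx":0,"dy":0,"dz":0,"ax":0,"ay":0,"az":0,"claw":0}])

```text
time_s: 4.03
tcp_pos: [0.5979, -0.1044, 0.1227]
eef_rot: [-0.001, 0.214, 0.977, 0.0]
contact_force: [-0.6, 0.6, 0.8]
width: 0.0853
grip_force: 0.0
```

Emit:
carry_out(plan=[{"dx":0,"dy":0.001,"dz":-0.03,"ax":0,"ay":0,"az":0,"claw":0},{"dx":0,"dy":0,"dz":-0.03,"ax":0,"ay":0,"az":0,"claw":0},{"dx":0,"dy":0,"dz":-0.02,"ax":0,"ay":0,"az":0,"claw":0},{"dx":0,"dy":0,"dz":-0.01,"ax":0,"ay":0,"az":0,"claw":0},{"dx":0,"dy":0,"dz":0,"ax":0,"ay":0,"az":0,"claw":0},{"dx":0,"dy":0,"dz":0,"ax":0,"ay":0,"az":0,"claw":0}])

```text
time_s: 4.53
tcp_pos: [0.5978, -0.1009, 0.0338]
eef_rot: [0.0, 0.212, 0.977, 0.0]
contact_force: [-0.3, -0.3, -0.4]
width: 0.0854
grip_force: 0.0
```

Emit:
carry_out(plan=[{"dx":0,"dy":0,"dz":0,"ax":0,"ay":0,"az":0,"claw":0.4},{"dx":0,"dy":0,"dz":0,"ax":0,"ay":0,"az":0,"claw":0.4},{"dx":0,"dy":0,"dz":0,"ax":0,"ay":0,"az":0,"claw":0.4},{"dx":0,"dy":0,"dz":0,"ax":0,"ay":0,"az":0,"claw":0.4},{"dx":0,"dy":0,"dz":0,"ax":0,"ay":0,"az":0,"claw":0.4},{"dx":0,"dy":0,"dz":0,"ax":0,"ay":0,"az":0,"claw":0.4}])

```text
time_s: 5.03
tcp_pos: [0.5995, -0.1018, 0.0361]
eef_rot: [0.002, 0.212, 0.977, 0.0]
contact_force: [-0.7, 1.4, 6.3]
width: 0.0651
grip_force: 34.0
```

Emit:
carry_out(plan=[{"dx":0,"dy":0,"dz":0.01,"ax":0,"ay":0,"az":0,"claw":0.4},{"dx":0,"dy":0,"dz":0.025,"ax":0,"ay":0,"az":0,"claw":0.4},{"dx":0,"dy":0,"dz":0.025,"ax":0,"ay":0,"az":0,"claw":0.4},{"dx":-0.0095,"dy":-0.018,"dz":0,"ax":0,"ay":0,"az":0,"claw":0.4},{"dx":-0.018,"dy":-0.032,"dz":0,"ax":0,"ay":0,"az":0,"claw":0.4},{"dx":-0.018,"dy":-0.032,"dz":0,"ax":0,"ay":0,"az":0,"claw":0.4},{"dx":-0.018,"dy":-0.032,"dz":0,"ax":0,"ay":0,"az":0,"claw":0.4},{"dx":-0.018,"dy":-0.032,"dz":0,"ax":0,"ay":0,"az":0,"claw":0.4}])

```text
time_s: 5.7
tcp_pos: [0.5152, -0.2487, 0.0941]
eef_rot: [0.0, 0.212, 0.977, -0.0]
contact_force: [0.7, -0.4, -0.9]
width: 0.0651
grip_force: 33.9
```

Emit:
carry_out(plan=[{"dx":-0.018,"dy":-0.032,"dz":0,"ax":0,"ay":0,"az":0,"claw":0.4},{"dx":-0.012,"dy":-0.022,"dz":0,"ax":0,"ay":0,"az":0,"claw":0.4},{"dx":-0.004,"dy":-0.008,"dz":0,"ax":0,"ay":0,"az":0,"claw":0.4},{"dx":0,"dy":0,"dz":0,"ax":0,"ay":0,"az":0,"claw":0.4},{"dx":0,"dy":0,"dz":0,"ax":0,"ay":0,"az":0,"claw":0.4}])

```text
time_s: 6.12
tcp_pos: [0.4822, -0.3094, 0.0936]
eef_rot: [0.0, 0.213, 0.977, 0.0]
contact_force: [0.5, 0.1, -1.4]
width: 0.0652
grip_force: 34.0
```

```bash
python3 - <<'E'
from h import *
s=robot.sense(); print(s["tcp_pos"],s["width"],s["grip_force"],s["contact_force"])
T=[]
for n in ("top","scene"):
    p=vision.snapshot(n); u,v=proj(p,[.4825,-.31,.05])[0].astype(int); u=max(u,50)
    r=np.round(proj(p,circ(.4825,-.31,.046,.01))-[u-50,v-50],1)*4
    im=cv2.resize(p["image"][v-50:v+50,u-50:u+50,::-1],None,fx=4,fy=4); cv2.polylines(im,[r.astype(int)],True,(0,0,255),1); T.append(im)
cv2.imwrite("pics/pot.png",np.hstack(T))
E
```

```text
[ 0.48223735 -0.30944561  0.09364216] 0.06521168820192293 33.95544385537505 [ 0.54869285  0.09844483 -1.41107426]
```

View pics/pot.png

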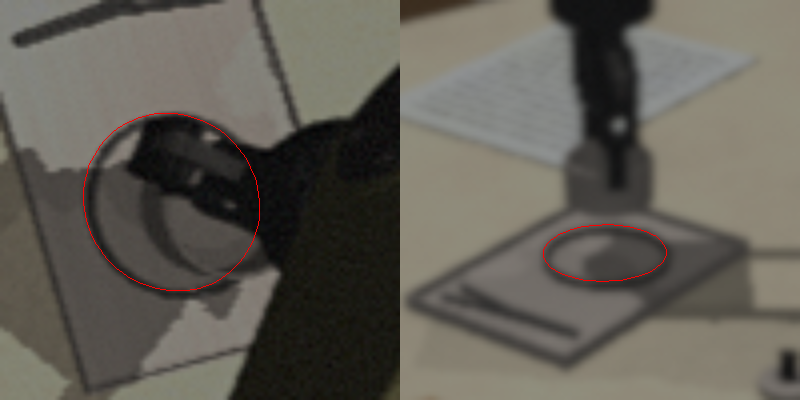

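Emit:
carry_out(plan=[{"dx":-0.001,"dy":-0.0025,"dz":-0.015,"ax":0,"ay":0,"az":0,"claw":0.4},{"dx":0,"dy":0,"dz":-0.02,"ax":0,"ay":0,"az":0,"claw":0.4},{"dx":0,"dy":0,"dz":-0.012,"ax":0,"ay":0,"az":0,"claw":0.4},{"dx":0,"dy":0,"dz":-0.004,"ax":0,"ay":0,"az":0,"claw":0.4},{"dx":0,"dy":0,"dz":0,"ax":0,"ay":0,"az":0,"claw":0.4}])

```text
time_s: 6.63
tcp_pos: [0.4811, -0.3107, 0.0413]
eef_rot: [-0.001, 0.212, 0.977, 0.001]
contact_force: [-0.0, 0.0, -0.6]
width: 0.0651
grip_force: 34.0
```

Emit:
carry_out(plan=[{"dx":0,"dy":0,"dz":-0.002,"ax":0,"ay":0,"az":0,"claw":0.4},{"dx":0,"dy":0,"dz":-0.001,"ax":0,"ay":0,"az":0,"claw":0.4},{"dx":0,"dy":0,"dz":0,"ax":0,"ay":0,"az":0,"claw":0.4}])

```text
time_s: 6.88
tcp_pos: [0.4819, -0.3122, 0.0402]
eef_rot: [0.001, 0.212, 0.977, -0.0]
contact_force: [0.5, 1.3, 0.9]
width: 0.0649
grip_force: 34.2
```

Emit:
carry_out(plan=[{"dx":0,"dy":0,"dz":-0.001,"ax":0,"ay":0,"az":0,"claw":0.4},{"dx":0,"dy":0,"dz":0,"ax":0,"ay":0,"az":0,"claw":0.4}])

```text
time_s: 7.05
tcp_pos: [0.482, -0.3123, 0.0401]
eef_rot: [0.001, 0.212, 0.977, 0.0]
contact_force: [-2.6, 3.1, 6.7]
width: 0.0651
grip_force: 34.7
```

Contact. Release and rise.

Emit:
carry_out(plan=[{"dx":0,"dy":0,"dz":0,"ax":0,"ay":0,"az":0,"claw":0},{"dx":0,"dy":0,"dz":0,"ax":0,"ay":0,"az":0,"claw":0},{"dx":0,"dy":0,"dz":0,"ax":0,"ay":0,"az":0,"claw":0},{"dx":0,"dy":0,"dz":0,"ax":0,"ay":0,"az":0,"claw":0},{"dx":0,"dy":0,"dz":0.02,"ax":0,"ay":0,"az":0,"claw":0},{"dx":0,"dy":0,"dz":0.04,"ax":0,"ay":0,"az":0,"claw":0},{"dx":0,"dy":0,"dz":0.04,"ax":0,"ay":0,"az":0,"claw":0}])

```text
time_s: 7.63
tcp_pos: [0.4797, -0.311, 0.137]
eef_rot: [-0.002, 0.212, 0.977, 0.001]
contact_force: [0.4, -0.8, -0.3]
width: 0.0856
grip_force: 0.0
```

Emit:
carry_out(plan=[{"dx":0.011,"dy":0.037,"dz":0,"ax":0,"ay":0,"az":0,"claw":0},{"dx":0.011,"dy":0.037,"dz":0,"ax":0,"ay":0,"az":0,"claw":0},{"dx":0.011,"dy":0.037,"dz":0,"ax":0,"ay":0,"az":0,"claw":0},{"dx":0.011,"dy":0.037,"dz":0,"ax":0,"ay":0,"az":0,"claw":0},{"dx":0.011,"dy":0.037,"dz":0,"ax":0,"ay":0,"az":0,"claw":0},{"dx":0.011,"dy":0.037,"dz":0,"ax":0,"ay":0,"az":0,"claw":0},{"dx":0.011,"dy":0.037,"dz":0,"ax":0,"ay":0,"az":0,"claw":0},{"dx":0.011,"dy":0.037,"dz":0,"ax":0,"ay":0,"az":0,"claw":0}])

```text
time_s: 8.3
tcp_pos: [0.5693, -0.0143, 0.1383]
eef_rot: [0.0, 0.212, 0.977, -0.0]
contact_force: [0.4, -0.3, 0.2]
width: 0.0852
grip_force: 0.0
```

Emit:
carry_out(plan=[{"dx":0.011,"dy":0.037,"dz":0,"ax":0,"ay":0,"az":0,"claw":0},{"dx":0.011,"dy":0.037,"dz":0,"ax":0,"ay":0,"az":0,"claw":0},{"dx":0.011,"dy":0.037,"dz":0,"ax":0,"ay":0,"az":0,"claw":0},{"dx":0,"dy":0,"dz":0,"ax":0,"ay":0,"az":0,"claw":0},{"dx":0,"dy":0,"dz":0,"ax":0,"ay":0,"az":0,"claw":0}])

```text
time_s: 8.72
tcp_pos: [0.6023, 0.0968, 0.138]
eef_rot: [-0.0, 0.211, 0.978, -0.0]
contact_force: [-0.8, -0.1, -0.4]
width: 0.0857
grip_force: 0.0
```

```bash
cat >> h.py <<'E'
def band(p,r,z):
    G=cv2.cvtColor(p["image"],cv2.COLOR_RGB2GRAY).astype(np.float32)
    def s(x,y):
        a,b,c=[samp(G,proj(p,circ(x,y,q,z))) for q in (r-.0015,r+.002,r-.005)]
        return np.mean(np.clip(a-.5*(b+c),-40,40))
    return s
E
python3 - <<'E'
from h import *
print(robot.sense()["tcp_pos"])
p=vision.snapshot("top");q=vision.snapshot("scene")
x0=(.4815,-.312)
print("pot",[search(band(k,.033,.038),x0,.012,49) for k in (p,q)],"ring",search(dark(p,.046,.01),x0,.012,49))
T=[]
for k,n in((p,4),(q,4)):
    u,v=proj(k,[.4825,-.31,.03])[0].astype(int); im=cv2.resize(k["image"][v-50:v+50,u-50:u+50,::-1],None,fx=4,fy=4); T.append(im)
cv2.imwrite("pics/pot2.png",np.hstack(T))
E
```

```text
[0.60232018 0.09678708 0.13802462]
pot [(array([ 0.481 , -0.3125]), 32.35, 0.54), (array([ 0.483 , -0.3075]), 1.47, -0.11)] ring (array([ 0.481, -0.312]), -74.02, -118.45)
```

View pics/pot2.png

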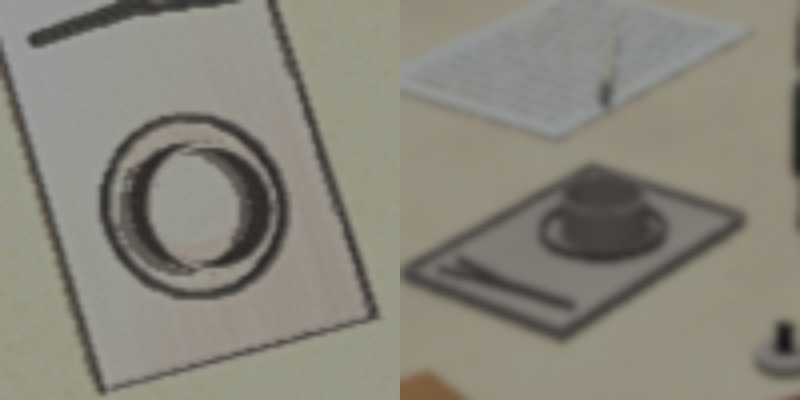

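Emit:
carry_out(plan=[{"dx":0.001,"dy":-0.002,"dz":-0.03,"ax":0,"ay":0,"az":0,"claw":0},{"dx":0,"dy":0,"dz":-0.03,"ax":0,"ay":0,"az":0,"claw":0},{"dx":0,"dy":0,"dz":-0.015,"ax":0,"ay":0,"az":0,"claw":0},{"dx":0,"dy":0,"dz":-0.005,"ax":0,"ay":0,"az":0,"claw":0},{"dx":0,"dy":0,"dz":0,"ax":0,"ay":0,"az":0,"claw":0}])

```text
time_s: 9.23
tcp_pos: [0.6017, 0.0914, 0.0564]
eef_rot: [-0.002, 0.213, 0.977, -0.001]
contact_force: [-0.2, 0.1, -0.8]
width: 0.0856
grip_force: 0.0
```

Emit:
carry_out(plan=[{"dx":0,"dy":0,"dz":0,"ax":0,"ay":0,"az":0,"claw":0.6},{"dx":0,"dy":0,"dz":0,"ax":0,"ay":0,"az":0,"claw":0.6},{"dx":0,"dy":0,"dz":0,"ax":0,"ay":0,"az":0,"claw":0.6},{"dx":0,"dy":0,"dz":0,"ax":0,"ay":0,"az":0,"claw":0.6},{"dx":0,"dy":0,"dz":0,"ax":0,"ay":0,"az":0,"claw":0.6},{"dx":0,"dy":0,"dz":0,"ax":0,"ay":0,"az":0,"claw":0.6}])

```text
time_s: 9.73
tcp_pos: [0.6046, 0.0929, 0.0605]
eef_rot: [0.002, 0.212, 0.977, 0.0]
contact_force: [-0.9, -0.3, 6.0]
width: 0.0463
grip_force: 30.8
```

Emit:
carry_out(plan=[{"dx":0,"dy":0,"dz":0.01,"ax":0,"ay":0,"az":0,"claw":0.6},{"dx":0,"dy":0,"dz":0.03,"ax":0,"ay":0,"az":0,"claw":0.6},{"dx":0,"dy":0,"dz":0.035,"ax":0,"ay":0,"az":0,"claw":0.6},{"dx":-0.005,"dy":-0.018,"dz":0,"ax":0,"ay":0,"az":0,"claw":0.6},{"dx":-0.01,"dy":-0.033,"dz":0,"ax":0,"ay":0,"az":0,"claw":0.6},{"dx":-0.01,"dy":-0.033,"dz":0,"ax":0,"ay":0,"az":0,"claw":0.6},{"dx":-0.01,"dy":-0.033,"dz":0,"ax":0,"ay":0,"az":0,"claw":0.6},{"dx":-0.01,"dy":-0.033,"dz":0,"ax":0,"ay":0,"az":0,"claw":0.6}])

```text
time_s: 10.4
tcp_pos: [0.5573, -0.058, 0.1337]
eef_rot: [0.0, 0.212, 0.977, 0.0]
contact_force: [0.1, 0.5, -1.2]
width: 0.0463
grip_force: 31.4
```

Emit:
carry_out(plan=[{"dx":-0.01,"dy":-0.033,"dz":0,"ax":0,"ay":0,"az":0,"claw":0.6},{"dx":-0.01,"dy":-0.033,"dz":0,"ax":0,"ay":0,"az":0,"claw":0.6},{"dx":-0.01,"dy":-0.033,"dz":0,"ax":0,"ay":0,"az":0,"claw":0.6},{"dx":-0.01,"dy":-0.033,"dz":0,"ax":0,"ay":0,"az":0,"claw":0.6},{"dx":-0.01,"dy":-0.033,"dz":0,"ax":0,"ay":0,"az":0,"claw":0.6},{"dx":-0.01,"dy":-0.033,"dz":0,"ax":0,"ay":0,"az":0,"claw":0.6},{"dx":-0.01,"dy":-0.033,"dz":0,"ax":0,"ay":0,"az":0,"claw":0.6},{"dx":-0.007,"dy":-0.024,"dz":0,"ax":0,"ay":0,"az":0,"claw":0.6}])

```text
time_s: 11.07
tcp_pos: [0.48, -0.3142, 0.1337]
eef_rot: [0.0, 0.213, 0.977, -0.0]
contact_force: [0.4, -0.9, -1.5]
width: 0.0465
grip_force: 31.4
```

Emit:
carry_out(plan=[{"dx":0,"dy":0,"dz":0,"ax":0,"ay":0,"az":0,"claw":0.6},{"dx":0,"dy":0,"dz":0,"ax":0,"ay":0,"az":0,"claw":0.6}])

```text
time_s: 11.23
tcp_pos: [0.4806, -0.3129, 0.1335]
eef_rot: [-0.0, 0.213, 0.977, 0.0]
contact_force: [-0.2, -0.5, -1.3]
width: 0.0463
grip_force: 31.5
```

```bash
cat > look.py <<'E'
from h import *; import sys
X=np.array(eval(sys.argv[1])); T=[]
ps=[]
for i in range(4):
    for n in ("top","scene"):
        if i==0:
            k=vision.snapshot(n); u,v=proj(k,X)[0].astype(int); u=min(max(u,50),510); v=min(max(v,50),370)
            T.append(cv2.resize(k["image"][v-50:v+50,u-50:u+50,::-1],None,fx=4,fy=4))
    ps.append(robot.sense()["tcp_pos"]); vision.snapshot("top")
print(np.round(ps,4).tolist(),np.round(np.mean(ps,0),4)); cv2.imwrite("pics/"+sys.argv[2],np.hstack(T))
E
python3 look.py "[.481,-.3125,.07]" cup.png
```

```text
[[0.4812, -0.3113, 0.1332], [0.4813, -0.311, 0.1332], [0.4814, -0.3109, 0.1332], [0.4815, -0.3109, 0.1332]] [ 0.4814 -0.311   0.1332]
```

View pics/cup.png

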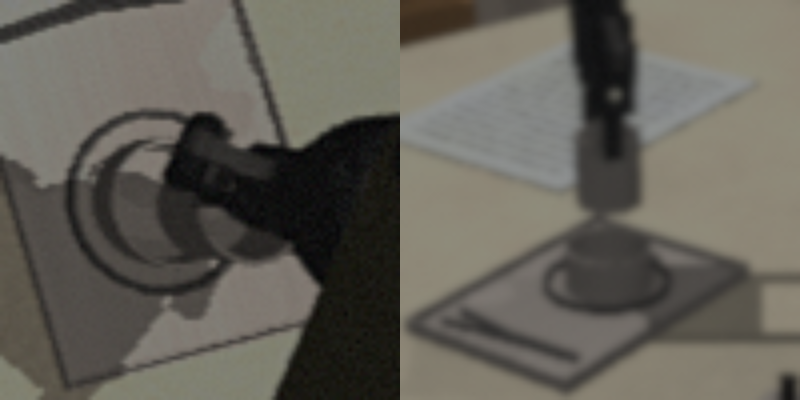

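Emit:
carry_out(plan=[{"dx":0,"dy":-0.0005,"dz":-0.02,"ax":0,"ay":0,"az":0,"claw":0.6},{"dx":0,"dy":0,"dz":-0.015,"ax":0,"ay":0,"az":0,"claw":0.6},{"dx":0,"dy":0,"dz":-0.012,"ax":0,"ay":0,"az":0,"claw":0.6},{"dx":0,"dy":0,"dz":-0.01,"ax":0,"ay":0,"az":0,"claw":0.6},{"dx":0,"dy":0,"dz":-0.004,"ax":0,"ay":0,"az":0,"claw":0.6},{"dx":0,"dy":0,"dz":-0.002,"ax":0,"ay":0,"az":0,"claw":0.6},{"dx":0,"dy":0,"dz":0,"ax":0,"ay":0,"az":0,"claw":0.6}])

```text
time_s: 12.12
tcp_pos: [0.4812, -0.3125, 0.0702]
eef_rot: [-0.0, 0.212, 0.977, 0.0]
contact_force: [0.5, 0.0, -0.2]
width: 0.0464
grip_force: 31.5
```

Emit:
carry_out(plan=[{"dx":0,"dy":0,"dz":-0.002,"ax":0,"ay":0,"az":0,"claw":0.6},{"dx":0,"dy":0,"dz":0,"ax":0,"ay":0,"az":0,"claw":0.6}])

```text
time_s: 12.28
tcp_pos: [0.4816, -0.3129, 0.0689]
eef_rot: [0.001, 0.212, 0.977, -0.0]
contact_force: [0.5, -0.8, -1.0]
width: 0.0462
grip_force: 31.5
```

Emit:
carry_out(plan=[{"dx":0,"dy":0,"dz":-0.0015,"ax":0,"ay":0,"az":0,"claw":0.6},{"dx":0,"dy":0,"dz":-0.0015,"ax":0,"ay":0,"az":0,"claw":0.6},{"dx":0,"dy":0,"dz":0,"ax":0,"ay":0,"az":0,"claw":0.6}])

```text
time_s: 12.53
tcp_pos: [0.4821, -0.3133, 0.0686]
eef_rot: [0.001, 0.212, 0.977, -0.0]
contact_force: [-4.4, 3.5, 11.6]
width: 0.0463
grip_force: 32.6
```

Emit:
carry_out(plan=[{"dx":0,"dy":0,"dz":0.001,"ax":0,"ay":0,"az":0,"claw":0.6},{"dx":0,"dy":0,"dz":0,"ax":0,"ay":0,"az":0,"claw":0},{"dx":0,"dy":0,"dz":0,"ax":0,"ay":0,"az":0,"claw":0},{"dx":0,"dy":0,"dz":0,"ax":0,"ay":0,"az":0,"claw":0},{"dx":0,"dy":0,"dz":0,"ax":0,"ay":0,"az":0,"claw":0},{"dx":0,"dy":0,"dz":0,"ax":0,"ay":0,"az":0,"claw":0},{"dx":0,"dy":0,"dz":0.03,"ax":0,"ay":0,"az":0,"claw":0},{"dx":0,"dy":0,"dz":0.04,"ax":0,"ay":0,"az":0,"claw":0}])

```text
time_s: 13.2
tcp_pos: [0.4784, -0.3104, 0.132]
eef_rot: [-0.005, 0.212, 0.977, 0.002]
contact_force: [0.5, -0.8, -0.1]
width: 0.0853
grip_force: 0.0
```

Emit:
carry_out(plan=[{"dx":-0.0005,"dy":0.038,"dz":0,"ax":0,"ay":0,"az":0,"claw":0},{"dx":-0.0005,"dy":0.038,"dz":0,"ax":0,"ay":0,"az":0,"claw":0},{"dx":-0.0005,"dy":0.038,"dz":0,"ax":0,"ay":0,"az":0,"claw":0},{"dx":-0.0005,"dy":0.038,"dz":0,"ax":0,"ay":0,"az":0,"claw":0},{"dx":-0.0005,"dy":0.038,"dz":0,"ax":0,"ay":0,"az":0,"claw":0},{"dx":-0.0005,"dy":0.038,"dz":0,"ax":0,"ay":0,"az":0,"claw":0},{"dx":-0.0005,"dy":0.038,"dz":0,"ax":0,"ay":0,"az":0,"claw":0},{"dx":-0.0005,"dy":0.038,"dz":0,"ax":0,"ay":0,"az":0,"claw":0}])

```text
time_s: 13.87
tcp_pos: [0.4767, -0.0069, 0.1363]
eef_rot: [0.0, 0.212, 0.977, 0.0]
contact_force: [0.7, 0.1, 0.1]
width: 0.0853
grip_force: 0.0
```

Emit:
carry_out(plan=[{"dx":-0.0005,"dy":0.038,"dz":0,"ax":0,"ay":0,"az":0,"claw":0},{"dx":-0.0005,"dy":0.038,"dz":0,"ax":0,"ay":0,"az":0,"claw":0},{"dx":0,"dy":0.028,"dz":0,"ax":0,"ay":0,"az":0,"claw":0},{"dx":0,"dy":0.01,"dz":0,"ax":0,"ay":0,"az":0,"claw":0},{"dx":0,"dy":0,"dz":0,"ax":0,"ay":0,"az":0,"claw":0},{"dx":0,"dy":0,"dz":0,"ax":0,"ay":0,"az":0,"claw":0},{"dx":0,"dy":0,"dz":0,"ax":0,"ay":0,"az":0,"claw":0}])

```text
time_s: 14.45
tcp_pos: [0.4762, 0.1043, 0.1361]
eef_rot: [-0.0, 0.213, 0.977, -0.0]
contact_force: [-0.2, 0.5, 0.4]
width: 0.0855
grip_force: 0.0
```

```bash
python3 look.py "[.481,-.3125,.04]" cup2.png; python3 - <<'E'
from h import *
p=vision.snapshot("top");q=vision.snapshot("scene"); x0=(.481,-.3125)
for n,r,z in(("pot",.033,.038),("cup",.024,.062)): print(n,[search(band(k,r,z),x0,.012,49) for k in (p,q)])
E
```

```text
[[0.4763, 0.104, 0.1362], [0.4763, 0.1041, 0.1362], [0.4763, 0.1042, 0.1363], [0.4763, 0.1044, 0.1363]] [0.4763 0.1042 0.1363]
pot [(array([ 0.481 , -0.3125]), 35.38, -0.41), (array([ 0.482 , -0.3095]), 1.45, -0.15)]
cup [(array([ 0.4815, -0.3125]), 35.26, 0.71), (array([ 0.48  , -0.3105]), 2.07, 0.3)]
```

View pics/cup2.png

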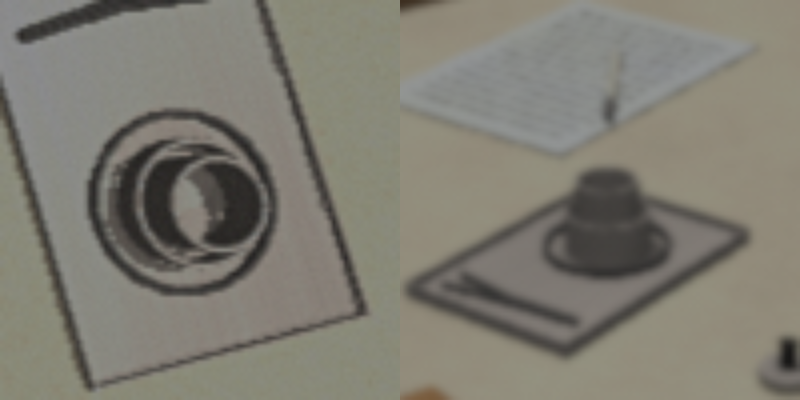

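Emit:
carry_out(plan=[{"dx":0,"dy":0,"dz":-0.025,"ax":0,"ay":0,"az":0,"claw":0},{"dx":0,"dy":0,"dz":-0.025,"ax":0,"ay":0,"az":0,"claw":0},{"dx":0,"dy":0,"dz":-0.01,"ax":0,"ay":0,"az":0,"claw":0},{"dx":0,"dy":0,"dz":0,"ax":0,"ay":0,"az":0,"claw":0},{"dx":0,"dy":0,"dz":0,"ax":0,"ay":0,"az":0,"claw":0}])

```text
time_s: 15.27
tcp_pos: [0.476, 0.1053, 0.0761]
eef_rot: [-0.001, 0.212, 0.977, -0.0]
contact_force: [-0.4, 0.6, 0.2]
width: 0.0854
grip_force: 0.0
```

Emit:
carry_out(plan=[{"dx":0,"dy":0,"dz":0,"ax":0,"ay":0,"az":0,"claw":0.75},{"dx":0,"dy":0,"dz":0,"ax":0,"ay":0,"az":0,"claw":0.75},{"dx":0,"dy":0,"dz":0,"ax":0,"ay":0,"az":0,"claw":0.75},{"dx":0,"dy":0,"dz":0,"ax":0,"ay":0,"az":0,"claw":0.75},{"dx":0,"dy":0,"dz":0,"ax":0,"ay":0,"az":0,"claw":0.75},{"dx":0,"dy":0,"dz":0,"ax":0,"ay":0,"az":0,"claw":0.75},{"dx":0,"dy":0,"dz":0,"ax":0,"ay":0,"az":0,"claw":0.75}])

```text
time_s: 15.85
tcp_pos: [0.4769, 0.1055, 0.0774]
eef_rot: [0.001, 0.212, 0.977, 0.0]
contact_force: [-1.5, -0.1, 6.3]
width: 0.0323
grip_force: 30.2
```

Emit:
carry_out(plan=[{"dx":0,"dy":0,"dz":0.01,"ax":0,"ay":0,"az":0,"claw":0.75},{"dx":0,"dy":0,"dz":0.035,"ax":0,"ay":0,"az":0,"claw":0.75},{"dx":0,"dy":0,"dz":0.04,"ax":0,"ay":0,"az":0,"claw":0.75},{"dx":0,"dy":-0.018,"dz":0,"ax":0,"ay":0,"az":0,"claw":0.75},{"dx":0.0005,"dy":-0.035,"dz":0,"ax":0,"ay":0,"az":0,"claw":0.75},{"dx":0.0005,"dy":-0.035,"dz":0,"ax":0,"ay":0,"az":0,"claw":0.75},{"dx":0.0005,"dy":-0.035,"dz":0,"ax":0,"ay":0,"az":0,"claw":0.75},{"dx":0.0005,"dy":-0.035,"dz":0,"ax":0,"ay":0,"az":0,"claw":0.75}])

```text
time_s: 16.52
tcp_pos: [0.4776, -0.0539, 0.1616]
eef_rot: [0.0, 0.212, 0.977, 0.0]
contact_force: [1.4, 0.6, -1.2]
width: 0.0323
grip_force: 30.2
```

Emit:
carry_out(plan=[{"dx":0.0005,"dy":-0.035,"dz":0,"ax":0,"ay":0,"az":0,"claw":0.75},{"dx":0.0005,"dy":-0.035,"dz":0,"ax":0,"ay":0,"az":0,"claw":0.75},{"dx":0.0005,"dy":-0.035,"dz":0,"ax":0,"ay":0,"az":0,"claw":0.75},{"dx":0.0005,"dy":-0.035,"dz":0,"ax":0,"ay":0,"az":0,"claw":0.75},{"dx":0.0005,"dy":-0.035,"dz":0,"ax":0,"ay":0,"az":0,"claw":0.75},{"dx":0.0005,"dy":-0.035,"dz":0,"ax":0,"ay":0,"az":0,"claw":0.75},{"dx":0,"dy":-0.03,"dz":0,"ax":0,"ay":0,"az":0,"claw":0.75},{"dx":0,"dy":-0.02,"dz":0,"ax":0,"ay":0,"az":0,"claw":0.75}])

```text
time_s: 17.18
tcp_pos: [0.4806, -0.3152, 0.1614]
eef_rot: [-0.0, 0.213, 0.977, -0.0]
contact_force: [0.7, 0.0, -0.4]
width: 0.0323
grip_force: 30.2
```

Emit:
carry_out(plan=[{"dx":0,"dy":0,"dz":0,"ax":0,"ay":0,"az":0,"claw":0.75},{"dx":0,"dy":0,"dz":0,"ax":0,"ay":0,"az":0,"claw":0.75},{"dx":0,"dy":0,"dz":0,"ax":0,"ay":0,"az":0,"claw":0.75},{"dx":0,"dy":0,"dz":0,"ax":0,"ay":0,"az":0,"claw":0.75}])

```text
time_s: 17.52
tcp_pos: [0.4811, -0.3114, 0.1611]
eef_rot: [-0.0, 0.212, 0.977, 0.0]
contact_force: [0.8, -0.3, -0.6]
width: 0.0323
grip_force: 30.2
```

```bash
python3 look.py "[.481,-.3125,.08]" bk.png
```

```text
[[0.4813, -0.3114, 0.1613], [0.4813, -0.3116, 0.1613], [0.4813, -0.3117, 0.1614], [0.4813, -0.3119, 0.1614]] [ 0.4813 -0.3116  0.1613]
```

View pics/bk.png

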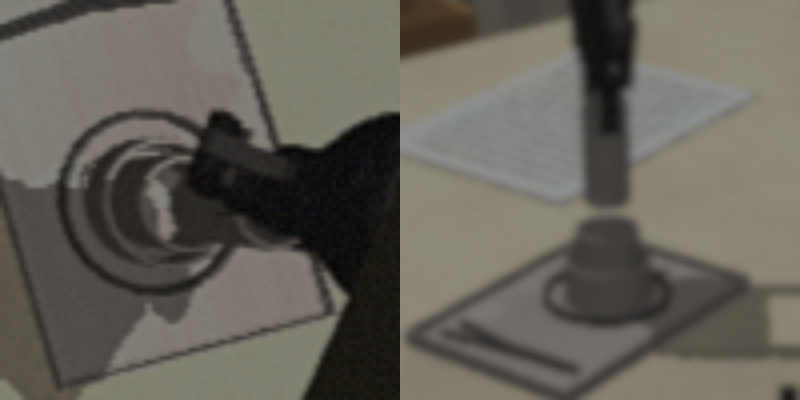

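Emit:
carry_out(plan=[{"dx":0,"dy":0,"dz":-0.018,"ax":0,"ay":0,"az":0,"claw":0.75},{"dx":0,"dy":0,"dz":-0.012,"ax":0,"ay":0,"az":0,"claw":0.75},{"dx":0,"dy":0,"dz":-0.012,"ax":0,"ay":0,"az":0,"claw":0.75},{"dx":0,"dy":0,"dz":-0.012,"ax":0,"ay":0,"az":0,"claw":0.75},{"dx":0,"dy":0,"dz":-0.01,"ax":0,"ay":0,"az":0,"claw":0.75},{"dx":0,"dy":0,"dz":-0.004,"ax":0,"ay":0,"az":0,"claw":0.75},{"dx":0,"dy":0,"dz":0,"ax":0,"ay":0,"az":0,"claw":0.75},{"dx":0,"dy":0,"dz":0,"ax":0,"ay":0,"az":0,"claw":0.75}])

```text
time_s: 18.48
tcp_pos: [0.4812, -0.3127, 0.0932]
eef_rot: [-0.0, 0.212, 0.977, 0.0]
contact_force: [0.9, 0.3, -0.9]
width: 0.0327
grip_force: 30.2
```

Emit:
carry_out(plan=[{"dx":0,"dy":0,"dz":-0.0015,"ax":0,"ay":0,"az":0,"claw":0.75},{"dx":0,"dy":0,"dz":-0.0015,"ax":0,"ay":0,"az":0,"claw":0.75},{"dx":0,"dy":0,"dz":0,"ax":0,"ay":0,"az":0,"claw":0.75}])

```text
time_s: 18.73
tcp_pos: [0.4814, -0.3128, 0.0907]
eef_rot: [0.0, 0.212, 0.977, -0.0]
contact_force: [0.4, -0.7, -0.1]
width: 0.0326
grip_force: 30.2
```

Emit:
carry_out(plan=[{"dx":0,"dy":0,"dz":-0.0015,"ax":0,"ay":0,"az":0,"claw":0.75},{"dx":0,"dy":0,"dz":0,"ax":0,"ay":0,"az":0,"claw":0.75}])

```text
time_s: 18.9
tcp_pos: [0.4816, -0.313, 0.0895]
eef_rot: [0.001, 0.212, 0.977, -0.0]
contact_force: [-0.4, -0.6, 1.4]
width: 0.0324
grip_force: 30.4
```

Emit:
carry_out(plan=[{"dx":0,"dy":0,"dz":-0.001,"ax":0,"ay":0,"az":0,"claw":0.75},{"dx":0,"dy":0,"dz":0,"ax":0,"ay":0,"az":0,"claw":0.75}])

```text
time_s: 19.07
tcp_pos: [0.4819, -0.3132, 0.0895]
eef_rot: [0.001, 0.212, 0.977, -0.0]
contact_force: [-1.4, 0.5, 6.6]
width: 0.0324
grip_force: 30.9
```

Emit:
carry_out(plan=[{"dx":0,"dy":0,"dz":0.0005,"ax":0,"ay":0,"az":0,"claw":0.75},{"dx":0,"dy":0,"dz":0,"ax":0,"ay":0,"az":0,"claw":0.3},{"dx":0,"dy":0,"dz":0,"ax":0,"ay":0,"az":0,"claw":0.3},{"dx":0,"dy":0,"dz":0,"ax":0,"ay":0,"az":0,"claw":0.3},{"dx":0,"dy":0,"dz":0,"ax":0,"ay":0,"az":0,"claw":0.3},{"dx":0,"dy":0,"dz":0,"ax":0,"ay":0,"az":0,"claw":0.3},{"dx":0,"dy":0,"dz":0.03,"ax":0,"ay":0,"az":0,"claw":0.3},{"dx":0,"dy":0,"dz":0.035,"ax":0,"ay":0,"az":0,"claw":0.3}])

```text
time_s: 19.73
tcp_pos: [0.479, -0.3109, 0.15]
eef_rot: [-0.004, 0.212, 0.977, 0.002]
contact_force: [0.7, -0.1, -0.0]
width: 0.0598
grip_force: 0.0
```

```bash
python3 - <<'E'
from h import *
x0=(.4925,-.0895);T=[]
for n in("top","scene"):
    p=vision.snapshot(n)
    print(n,"disc",search(edge(p,.021,.010,-1),x0,.009,37),"knob edge",search(edge(p,.007,.030,1),x0,.009,37),"knob dark",search(lambda x,y:dark(p,.002,.03)(x,y)+dark(p,.005,.03)(x,y),x0,.009,37))
    u,v=np.round(proj(p,[.4925,-.0895,.01])[0]).astype(int)
    im=cv2.resize(p["image"][v-20:v+20,u-20:u+20,::-1],None,fx=10,fy=10,interpolation=cv2.INTER_NEAREST)
    for r,z,c in ((.021,.01,(0,0,255)),(.007,.03,(0,255,0)),(.007,.01,(255,0,0))):
        cv2.polylines(im,[np.int32((proj(p,circ(*x0,r,z))-[u-20,v-20]+.5)*10)],True,c,1)
    T.append(im)
cv2.imwrite("pics/lid.png",np.hstack(T))
E
```

```text
top disc (array([ 0.4935, -0.091 ]), 4.47, -0.59) knob edge (array([ 0.492 , -0.0875]), 43.89, 7.28) knob dark (array([ 0.492 , -0.0875]), -81.39, -169.31)
scene disc (array([ 0.489, -0.084]), -2.52, -3.57) knob edge (array([ 0.4985, -0.0805]), 19.06, 2.89) knob dark (array([ 0.4995, -0.0805]), -96.66, -195.07)
```

View pics/lid.png

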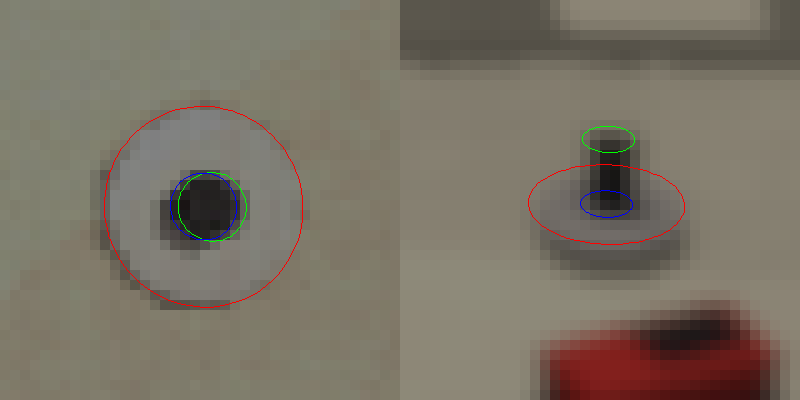

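Emit:
carry_out(newtons=20, plan=[{"dx":0.002,"dy":0.036,"dz":0,"ax":0,"ay":0,"az":0,"claw":0.5},{"dx":0.002,"dy":0.036,"dz":0,"ax":0,"ay":0,"az":0,"claw":0.5},{"dx":0.002,"dy":0.036,"dz":0,"ax":0,"ay":0,"az":0,"claw":0.5},{"dx":0.002,"dy":0.036,"dz":0,"ax":0,"ay":0,"az":0,"claw":0.5},{"dx":0.002,"dy":0.036,"dz":0,"ax":0,"ay":0,"az":0,"claw":0.5},{"dx":0.002,"dy":0.034,"dz":0,"ax":0,"ay":0,"az":0,"claw":0.5},{"dx":0,"dy":0.01,"dz":0,"ax":0,"ay":0,"az":0,"claw":0.5},{"dx":0,"dy":0,"dz":0,"ax":0,"ay":0,"az":0,"claw":0.5}])

```text
time_s: 20.5
tcp_pos: [0.4929, -0.0866, 0.1529]
eef_rot: [-0.0, 0.21, 0.978, 0.0]
contact_force: [0.4, 0.4, 0.1]
width: 0.0429
grip_force: 0.0
```

Emit:
carry_out(plan=[{"dx":0,"dy":0,"dz":-0.03,"ax":0,"ay":0,"az":0,"claw":0.5},{"dx":0,"dy":0,"dz":-0.03,"ax":0,"ay":0,"az":0,"claw":0.5},{"dx":0,"dy":0,"dz":-0.02,"ax":0,"ay":0,"az":0,"claw":0.5},{"dx":0,"dy":0,"dz":-0.018,"ax":0,"ay":0,"az":0,"claw":0.5},{"dx":0,"dy":0,"dz":-0.01,"ax":0,"ay":0,"az":0,"claw":0.5},{"dx":0,"dy":0,"dz":-0.005,"ax":0,"ay":0,"az":0,"claw":0.5},{"dx":0,"dy":0,"dz":0,"ax":0,"ay":0,"az":0,"claw":0.5},{"dx":0,"dy":0,"dz":0,"ax":0,"ay":0,"az":0,"claw":0.5}])

```text
time_s: 21.17
tcp_pos: [0.4938, -0.0893, 0.041]
eef_rot: [0.001, 0.213, 0.977, -0.0]
contact_force: [0.4, 0.2, 0.5]
width: 0.043
grip_force: 0.0
```

```bash
python3 -c "
from h import *
s=robot.sense();print(s['joints'],s['tcp_pos'],s['width'])"
```

```text
[-2.85913719e-01  3.60720940e-02  2.13393685e+00 -2.10050654e-04
  9.70478394e-01 -1.42817161e+00] [ 0.4938168  -0.08934414  0.04100903] 0.042994691335617126
```

Emit:
carry_out(newtons=20, plan=[{"dx":0,"dy":0,"dz":-0.005,"ax":0,"ay":0,"az":0,"claw":0.6},{"dx":0,"dy":0,"dz":0,"ax":0,"ay":0,"az":0,"claw":0.7},{"dx":0,"dy":0,"dz":0,"ax":0,"ay":0,"az":0,"claw":0.77},{"dx":0,"dy":0,"dz":0,"ax":0,"ay":0,"az":0,"claw":0.81},{"dx":0,"dy":0,"dz":0,"ax":0,"ay":0,"az":0,"claw":0.84},{"dx":0,"dy":0,"dz":0,"ax":0,"ay":0,"az":0,"claw":0.9},{"dx":0,"dy":0,"dz":0,"ax":0,"ay":0,"az":0,"claw":0.9}])

```text
time_s: 21.75
tcp_pos: [0.4936, -0.0887, 0.0359]
eef_rot: [0.0, 0.212, 0.977, -0.0]
contact_force: [-0.6, -0.1, 2.6]
width: 0.0127
grip_force: 20.0
```

Emit:
carry_out(plan=[{"dx":0,"dy":0,"dz":0,"ax":0,"ay":0,"az":0,"claw":0.5},{"dx":0,"dy":0,"dz":0,"ax":0,"ay":0,"az":0,"claw":0.5},{"dx":0,"dy":0,"dz":0,"ax":0,"ay":0,"az":0,"claw":0.5},{"dx":0,"dy":0,"dz":0,"ax":0,"ay":0,"az":0,"claw":0.5},{"dx":0,"dy":0,"dz":0.02,"ax":0,"ay":0,"az":0,"claw":0.5},{"dx":0,"dy":0,"dz":0.02,"ax":0,"ay":0,"az":0,"claw":0.5}])

```text
time_s: 22.25
tcp_pos: [0.4916, -0.0881, 0.074]
eef_rot: [-0.002, 0.212, 0.977, 0.0]
contact_force: [0.5, -0.4, -0.1]
width: 0.0426
grip_force: 0.0
```

Emit:
carry_out(plan=[{"dx":0,"dy":0,"dz":0,"ax":0,"ay":0,"az":-0.06,"claw":0.5},{"dx":0,"dy":0,"dz":0,"ax":0,"ay":0,"az":-0.06,"claw":0.5},{"dx":0,"dy":0,"dz":0,"ax":0,"ay":0,"az":-0.06,"claw":0.5},{"dx":0,"dy":0,"dz":0,"ax":0,"ay":0,"az":-0.06,"claw":0.5},{"dx":0,"dy":0,"dz":0,"ax":0,"ay":0,"az":-0.06,"claw":0.5},{"dx":0,"dy":0,"dz":0,"ax":0,"ay":0,"az":-0.06,"claw":0.5},{"dx":0,"dy":0,"dz":0,"ax":0,"ay":0,"az":-0.06,"claw":0.5},{"dx":0,"dy":0,"dz":0,"ax":0,"ay":0,"az":-0.06,"claw":0.5}])

```text
time_s: 22.92
tcp_pos: [0.493, -0.0885, 0.0751]
eef_rot: [-0.0, 0.642, 0.767, -0.0]
contact_force: [-0.1, -0.1, -0.1]
width: 0.0421
grip_force: 0.0
```

Emit:
carry_out(plan=[{"dx":0,"dy":0,"dz":0,"ax":0,"ay":0,"az":-0.06,"claw":0.5},{"dx":0,"dy":0,"dz":0,"ax":0,"ay":0,"az":-0.06,"claw":0.5},{"dx":0,"dy":0,"dz":0,"ax":0,"ay":0,"az":-0.06,"claw":0.5},{"dx":0,"dy":0,"dz":0,"ax":0,"ay":0,"az":-0.06,"claw":0.5},{"dx":0,"dy":0,"dz":0,"ax":0,"ay":0,"az":-0.06,"claw":0.5},{"dx":0,"dy":0,"dz":0,"ax":0,"ay":0,"az":0,"claw":0.5},{"dx":0,"dy":0,"dz":0,"ax":0,"ay":0,"az":0,"claw":0.5},{"dx":0,"dy":0,"dz":0,"ax":0,"ay":0,"az":0,"claw":0.5}])

```text
time_s: 23.58
tcp_pos: [0.4931, -0.0886, 0.0752]
eef_rot: [-0.0, 0.837, 0.546, -0.0]
contact_force: [-0.7, 0.6, -0.5]
width: 0.0426
grip_force: 0.0
```

Emit:
carry_out(plan=[{"dx":0,"dy":0,"dz":-0.02,"ax":0,"ay":0,"az":0,"claw":0.5},{"dx":0,"dy":0,"dz":-0.015,"ax":0,"ay":0,"az":0,"claw":0.5},{"dx":0,"dy":0,"dz":-0.005,"ax":0,"ay":0,"az":0,"claw":0.5},{"dx":0,"dy":0,"dz":0,"ax":0,"ay":0,"az":0,"claw":0.5},{"dx":0,"dy":0,"dz":0,"ax":0,"ay":0,"az":0,"claw":0.5}])

```text
time_s: 24.0
tcp_pos: [0.4932, -0.0886, 0.0354]
eef_rot: [-0.0, 0.838, 0.546, -0.0]
contact_force: [0.7, -0.2, 1.4]
width: 0.0426
grip_force: 0.0
```

Emit:
carry_out(newtons=30, plan=[{"dx":0,"dy":0,"dz":0,"ax":0,"ay":0,"az":0,"claw":0.7},{"dx":0,"dy":0,"dz":0,"ax":0,"ay":0,"az":0,"claw":0.77},{"dx":0,"dy":0,"dz":0,"ax":0,"ay":0,"az":0,"claw":0.81},{"dx":0,"dy":0,"dz":0,"ax":0,"ay":0,"az":0,"claw":0.84},{"dx":0,"dy":0,"dz":0,"ax":0,"ay":0,"az":0,"claw":0.95},{"dx":0,"dy":0,"dz":0,"ax":0,"ay":0,"az":0,"claw":0.95},{"dx":0,"dy":0,"dz":0,"ax":0,"ay":0,"az":0,"claw":0.95}])

```text
time_s: 24.58
tcp_pos: [0.4938, -0.0888, 0.0362]
eef_rot: [0.0, 0.838, 0.545, 0.0]
contact_force: [-2.4, 0.9, 5.2]
width: 0.0124
grip_force: 29.4
```

Emit:
carry_out(plan=[{"dx":0,"dy":0,"dz":0.01,"ax":0,"ay":0,"az":0,"claw":0.95},{"dx":0,"dy":0,"dz":0.03,"ax":0,"ay":0,"az":0,"claw":0.95},{"dx":0,"dy":0,"dz":0.035,"ax":0,"ay":0,"az":0,"claw":0.95},{"dx":0,"dy":0,"dz":0.03,"ax":0,"ay":0,"az":0,"claw":0.95},{"dx":0,"dy":0,"dz":0.01,"ax":0,"ay":0,"az":0,"claw":0.95},{"dx":0,"dy":0,"dz":0,"ax":0,"ay":0,"az":0,"claw":0.95},{"dx":0,"dy":0,"dz":0,"ax":0,"ay":0,"az":0,"claw":0.95}])

```text
time_s: 25.17
tcp_pos: [0.493, -0.0886, 0.1501]
eef_rot: [0.0, 0.838, 0.545, 0.0]
contact_force: [-0.6, -0.0, -0.4]
width: 0.0126
grip_force: 29.3
```

```bash
python3 look.py "[.485,-.25,.09]" lid2.png; python3 - <<'E'
from h import *
p=vision.snapshot("top");q=vision.snapshot("scene"); x0=(.481,-.3125)
for n,r,z in(("pot",.033,.038),("cup",.024,.062),("beaker",.017,.088)): print(n,[search(band(k,r,z),x0,.012,49) for k in (p,q)])
E
```

```text
[[0.4917, -0.0882, 0.1479], [0.4917, -0.0882, 0.1477], [0.4918, -0.0882, 0.1478], [0.492, -0.0883, 0.1481]] [ 0.4918 -0.0882  0.1479]
pot [(array([ 0.481 , -0.3125]), 27.22, -0.26), (array([ 0.482 , -0.3095]), 1.35, -0.15)]
cup [(array([ 0.4815, -0.314 ]), 32.07, -2.12), (array([ 0.47  , -0.3245]), 1.56, 0.02)]
beaker [(array([ 0.4815, -0.3125]), 37.8, -0.58), (array([ 0.4815, -0.3105]), 1.62, 0.18)]
```

View pics/lid2.png

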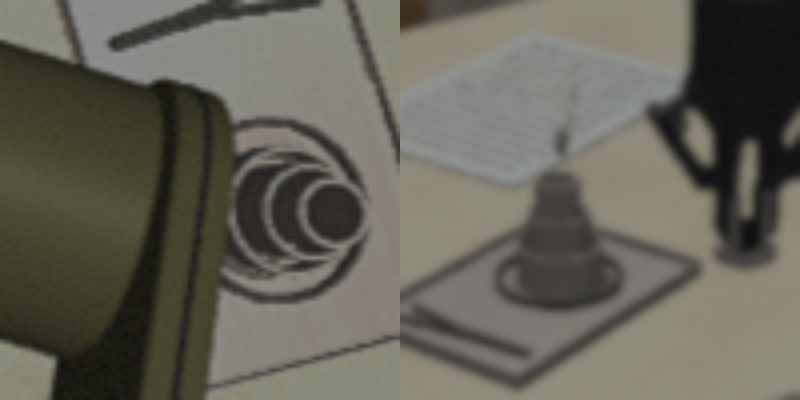

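Emit:
carry_out(plan=[{"dx":-0.001,"dy":-0.014,"dz":0,"ax":0,"ay":0,"az":0,"claw":0.95},{"dx":-0.0015,"dy":-0.03,"dz":0,"ax":0,"ay":0,"az":0,"claw":0.95},{"dx":-0.0015,"dy":-0.03,"dz":0,"ax":0,"ay":0,"az":0,"claw":0.95},{"dx":-0.002,"dy":-0.03,"dz":0,"ax":0,"ay":0,"az":0,"claw":0.95},{"dx":-0.002,"dy":-0.03,"dz":0,"ax":0,"ay":0,"az":0,"claw":0.95},{"dx":-0.002,"dy":-0.03,"dz":0,"ax":0,"ay":0,"az":0,"claw":0.95},{"dx":-0.002,"dy":-0.03,"dz":0,"ax":0,"ay":0,"az":0,"claw":0.95},{"dx":0,"dy":-0.02,"dz":0,"ax":0,"ay":0,"az":0,"claw":0.95}])

```text
time_s: 26.23
tcp_pos: [0.4806, -0.305, 0.15]
eef_rot: [0.0, 0.839, 0.545, -0.0]
contact_force: [0.3, 0.1, 0.6]
width: 0.0124
grip_force: 29.3
```

Emit:
carry_out(plan=[{"dx":0,"dy":-0.01,"dz":0,"ax":0,"ay":0,"az":0,"claw":0.95},{"dx":0,"dy":0,"dz":0,"ax":0,"ay":0,"az":0,"claw":0.95},{"dx":0,"dy":0,"dz":0,"ax":0,"ay":0,"az":0,"claw":0.95},{"dx":0,"dy":0,"dz":-0.01,"ax":0,"ay":0,"az":0,"claw":0.95},{"dx":0,"dy":0,"dz":0,"ax":0,"ay":0,"az":0,"claw":0.95},{"dx":0,"dy":0,"dz":0,"ax":0,"ay":0,"az":0,"claw":0.95}])

```text
time_s: 26.73
tcp_pos: [0.4807, -0.3109, 0.1389]
eef_rot: [-0.001, 0.838, 0.546, -0.0]
contact_force: [1.0, 0.2, -0.1]
width: 0.0126
grip_force: 29.3
```

```bash
python3 look.py "[.4815,-.3125,.09]" lid3.png
```

```text
[[0.4812, -0.3117, 0.14], [0.4813, -0.312, 0.1403], [0.4814, -0.3122, 0.1405], [0.4814, -0.3124, 0.1406]] [ 0.4813 -0.3121  0.1404]
```

View pics/lid3.png

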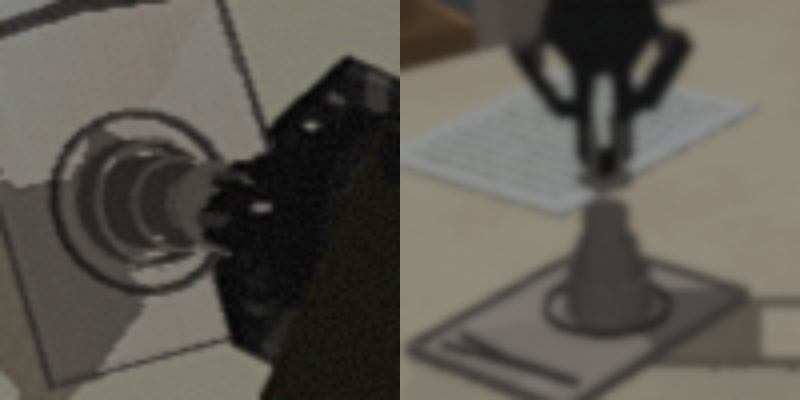

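Emit:
carry_out(plan=[{"dx":0,"dy":0,"dz":-0.006,"ax":0,"ay":0,"az":0,"claw":0.95},{"dx":0,"dy":0,"dz":-0.006,"ax":0,"ay":0,"az":0,"claw":0.95},{"dx":0,"dy":0,"dz":-0.004,"ax":0,"ay":0,"az":0,"claw":0.95},{"dx":0,"dy":0,"dz":-0.003,"ax":0,"ay":0,"az":0,"claw":0.95},{"dx":0,"dy":0,"dz":0,"ax":0,"ay":0,"az":0,"claw":0.95},{"dx":0,"dy":0,"dz":0,"ax":0,"ay":0,"az":0,"claw":0.95}])

```text
time_s: 27.53
tcp_pos: [0.481, -0.3125, 0.1208]
eef_rot: [-0.0, 0.838, 0.545, -0.0]
contact_force: [-0.4, -0.4, -0.6]
width: 0.0125
grip_force: 29.3
```

Emit:
carry_out(plan=[{"dx":0,"dy":0,"dz":-0.0015,"ax":0,"ay":0,"az":0,"claw":0.95},{"dx":0,"dy":0,"dz":-0.001,"ax":0,"ay":0,"az":0,"claw":0.95},{"dx":0,"dy":0,"dz":0,"ax":0,"ay":0,"az":0,"claw":0.95}])

```text
time_s: 27.78
tcp_pos: [0.4812, -0.3126, 0.1187]
eef_rot: [-0.0, 0.838, 0.545, 0.0]
contact_force: [0.0, 0.2, -0.8]
width: 0.0124
grip_force: 29.3
```

Emit:
carry_out(plan=[{"dx":0,"dy":0,"dz":-0.001,"ax":0,"ay":0,"az":0,"claw":0.95},{"dx":0,"dy":0,"dz":0,"ax":0,"ay":0,"az":0,"claw":0.95},{"dx":0,"dy":0,"dz":0,"ax":0,"ay":0,"az":0,"claw":0.95}])

```text
time_s: 28.03
tcp_pos: [0.4815, -0.3128, 0.1183]
eef_rot: [0.0, 0.838, 0.545, 0.0]
contact_force: [-0.3, -0.0, 1.3]
width: 0.0125
grip_force: 29.4
```

Emit:
carry_out(plan=[{"dx":0,"dy":0,"dz":-0.0003,"ax":0,"ay":0,"az":0,"claw":0.95},{"dx":0,"dy":0,"dz":0,"ax":0,"ay":0,"az":0,"claw":0.6},{"dx":0,"dy":0,"dz":0,"ax":0,"ay":0,"az":0,"claw":0.5},{"dx":0,"dy":0,"dz":0,"ax":0,"ay":0,"az":0,"claw":0.5},{"dx":0,"dy":0,"dz":0,"ax":0,"ay":0,"az":0,"claw":0.5},{"dx":0,"dy":0,"dz":0.02,"ax":0,"ay":0,"az":0,"claw":0.5},{"dx":0,"dy":0,"dz":0.035,"ax":0,"ay":0,"az":0,"claw":0.5},{"dx":0,"dy":0,"dz":0.035,"ax":0,"ay":0,"az":0,"claw":0.5}])

```text
time_s: 28.7
tcp_pos: [0.4801, -0.3117, 0.2064]
eef_rot: [-0.002, 0.838, 0.545, -0.001]
contact_force: [1.8, 0.0, 0.4]
width: 0.0423
grip_force: 0.0
```

Emit:
carry_out(plan=[{"dx":0,"dy":0.03,"dz":0,"ax":0,"ay":0,"az":0,"claw":0.5},{"dx":0,"dy":0.035,"dz":0,"ax":0,"ay":0,"az":0,"claw":0.5},{"dx":0,"dy":0.035,"dz":0,"ax":0,"ay":0,"az":0,"claw":0.5},{"dx":0,"dy":0.035,"dz":0,"ax":0,"ay":0,"az":0,"claw":0.5},{"dx":0,"dy":0.035,"dz":0,"ax":0,"ay":0,"az":0,"claw":0.5},{"dx":0,"dy":0.03,"dz":0,"ax":0,"ay":0,"az":0,"claw":0.5},{"dx":0,"dy":0,"dz":0,"ax":0,"ay":0,"az":0,"claw":0.5},{"dx":0,"dy":0,"dz":0,"ax":0,"ay":0,"az":0,"claw":0.5}])

```text
time_s: 29.37
tcp_pos: [0.4811, -0.1114, 0.2075]
eef_rot: [0.0, 0.837, 0.547, -0.0]
contact_force: [0.1, -0.8, -0.2]
width: 0.0428
grip_force: 0.0
```

```bash
python3 look.py "[.4815,-.3125,.09]" end.png
```

```text
[[0.4812, -0.113, 0.2076], [0.4812, -0.1134, 0.2075], [0.4812, -0.1136, 0.2075], [0.4812, -0.1137, 0.2075]] [ 0.4812 -0.1134  0.2075]
```

View pics/end.png

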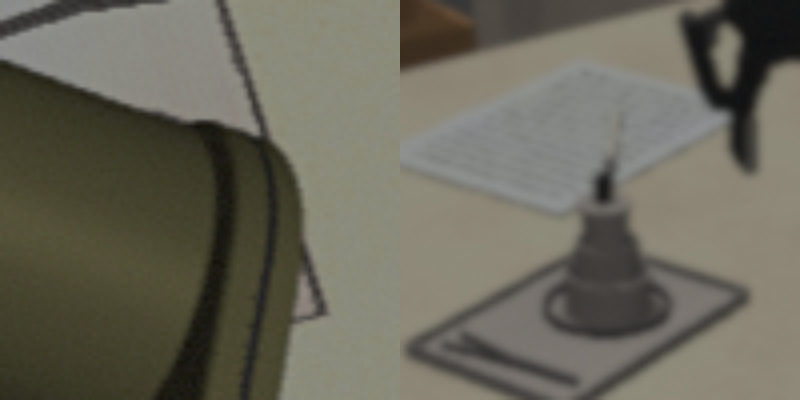

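The scene view shows the pot, cup, beaker and lid stacked upright in the ring (lid at about 604,205, knob at about 604,187), with the gripper clear of them.

```bash
python3 -c "
from plant import robot
print(robot.finish_job())"
```

```text
the job is handed in; nothing more can be done
None
```

The job is handed in: pot in the ring, cup in the pot, beaker in the cup and lid on the beaker, each set down and released in order by about 30 s; the arm never went near the oximeter, thermometer or swab box, though I took no final picture of them.

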